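Stand the tipped spice tins back in their rack

ROBOT

A 6-joint arm with a two-finger parallel gripper is mounted at the origin on the work surface. World frame = base frame: x ahead of the robot, y to its left, z up, the work surface at z = 0. Lengths are in mm, angles in rad, forces in N, time in s.
With the tool pointing down it reaches from about 275 to 850 mm from the base axis. Payload 5.2 kg.
Tool frame: the origin (TCP) lies on the front face of the gripper's body, between the roots of the fingers; the fingertips stand 73 mm ahead of it and the grasp point (between the pads) lies 54 mm ahead of it; x points along the fingers, z is the direction in which the jaws open and shut, and the axes are right-handed (so a half turn about x gives the same grasp; the last joint's range is limited). The gripper opens to 85 mm and grips with 20 to 120 N. Pads are 22 mm wide; open, the fingers measure 114 mm over their backs; the gripper's body (76 mm by 85 mm) begins 54 mm behind the grasp point. The pads swing forward as they close: fully open they stand 13 mm farther back than shut.
Start: joints at [0.999, 0.259, 1.535, -0, 1.348, -0.203], TCP at [198.252, 513.032, 303.91] pointing down, gripper open.
Joint ranges: [-3.14, 3.14], [-0.91, 2.08], [0.19, 2.58], [-1.22, 4.36], [0.22, 2.71], [-3.12, 3.12]. Speed limits (rad/s): [2.57, 2.57, 3.14, 3.14, 3.14, 3.14].

INTERFACE

Orientations are given as a unit quaternion [w, x, y, z].
In Python, from cell import manip gives the robot as it stands. The module is installed in compiled form; this text tells all that it offers.
- The arm moves only by the shell command python3 -m inch 'ROWS' [OPENING] [FORCE]. ROWS is JSON, a list of rows, each a list of 4 numbers: the shift along the tool's x, y, z in m, then the turn about the tool's x in degrees. A call has 1 to 5 rows; each row shifts and turns the commanded pose from where the row before left it, along the tool's axes as they then stand; what a row does not reach is not made up. A row lasts 1/10 s, in which the tool goes at most 50 mm and 8.59 degrees, less where a joint would pass 70% of its speed; a pose out of reach is approached as far as the arm can. A call with a gripper value outside its range is refused whole. OPENING is the finger opening in m, from 0 to 0.0854, set as the call begins (- or left out, the last holds). The fingers move at their own pace and stop on an object; FORCE is the grip in N (left out, the last holds). Time passes only in rows, so rows that do not move let the fingers close. It gives the time, the measured TCP pose, the force and the opening at its end, in the units of the state.
- manip.observe(): the state, without advancing time (a new reading comes with each control period).
- manip.capture(name): name is "side" or "top" or "wrist"; returns (picture, depth): 400x640x3 uint8, red, green, blue; 400x640 float32, mm along the optical axis (not along the pixel's ray), 0 where there is no reading.
- manip.calibration(name): a dict with "fx", "fy", "cx", "cy" (pixels), "R" (3x3) and "t" (3): a world point X has camera coordinates R X + t. Camera axes: x right, y down, z forward; pixel columns grow to the right and rows downward; lengths in mm; the calibration is good to about 2 mm. A picture is of the moment at which its call begins: read the wrist's pose just before it. calibration takes no time and is no camera call; for the wrist camera it gives the pose at the moment of the call.
- manip.finish_job(): hands the job in, once; it reports no verdict.
The state is a dict: "clock": time; "joint_pos": joint angles; "qvel": joint speeds; "joint_efforts": joint torques, N m; "eef_pos": TCP position; "tcp_rot": TCP orientation; "contact_force": force on the tool from outside, world axes, zero at the start; "ft_torque": the same for the moment, N m; "gripper_width": finger opening in mm.
Only numpy, scipy, OpenCV 4.12 (cv2) and the standard library are available. Lean on these libraries where they do the work, as an engineer would, in place of code of your own. Each camera call takes 0.05 s, during which the arm holds its last target. There are 200 camera calls.

TASK

Two square steel tins in the spice rack have tipped forward onto its guard rail. Stand both upright again, each fully home and square in an empty pocket; the pocket board may have slid a little along the rack, so feel for the pockets. Set the tins down and let go, do not drop them or let them topple, and leave the two standing jars and everything around the rack where they are.

Things in the scene. Friction and masses are not known exactly. Their poses are not given: they have to be found in the camera images.
- rack: Low teak spice rack, fixed. Origin on the table under the middle of the row of pockets; y along the row (the lane), x across it, away from the robot, z up. 420 mm long. In it lies a 20 mm thick board with four pockets, 57 mm in x by 53 mm in y, 8 mm deep, 95 mm apart in a row at x = 0; the board has slid along y by up to 8 mm either way (not reported). Back board: face at x = +75, top z = 75 mm.
- guard_rail (a point): Middle of the rack's steel guard rail in front of the pockets: a round bar 10 mm thick along the rack's y, on the bar's axis, 40 mm in front of the pocket row, 88.5 mm above the table. Its end posts (16 x 14 mm, tops 100 mm above the table) stand 203 mm to either side; low wooden cheeks, 30 mm high, close the rack's ends.
- bay_1 (a point): Nominal centre of the floor of pocket 1 (counted from -y to +y), a point of the rack, 12 mm above the table; the pocket's true centre lies up to 8 mm from it along the rack's y, the same way for all four. The pocket's rim is 8 mm higher.
- bay_2 (a point): Nominal centre of the floor of pocket 2 (counted from -y to +y), a point of the rack, 12 mm above the table; the pocket's true centre lies up to 8 mm from it along the rack's y, the same way for all four. The pocket's rim is 8 mm higher.
- bay_3 (a point): Nominal centre of the floor of pocket 3 (counted from -y to +y), a point of the rack, 12 mm above the table; the pocket's true centre lies up to 8 mm from it along the rack's y, the same way for all four. The pocket's rim is 8 mm higher.
- bay_4 (a point): Nominal centre of the floor of pocket 4 (counted from -y to +y), a point of the rack, 12 mm above the table; the pocket's true centre lies up to 8 mm from it along the rack's y, the same way for all four. The pocket's rim is 8 mm higher.
- tin_a: Tipped square steel tin, 50 x 50 x 150 mm, about 0.28 kg, lid closed (one solid piece). Origin at the tin's CENTRE, 75 mm from either end; z from foot to lid, x and y square to its sides. At the start it has fallen forward: foot on the board behind an empty pocket, front side resting on the guard rail, lid towards the robot, leaning about 45 degrees, its centre above that bay's nominal centre.
- tin_b: Tipped square steel tin, 50 x 50 x 150 mm, about 0.28 kg, lid closed (one solid piece). Origin at the tin's CENTRE, 75 mm from either end; z from foot to lid, x and y square to its sides. At the start it has fallen forward: foot on the board behind an empty pocket, front side resting on the guard rail, lid towards the robot, leaning about 45 degrees, its centre above that bay's nominal centre.
- glass_jar: Slim amber glass jar with a steel lid, 36 mm across, 103 mm high, standing loosely in a pocket. Origin at the centre of its underside, z up. Leave it alone.
- lidded_jar: Slim white ceramic jar with a closed knobbed lid, 36 mm across, 120 mm high, standing loosely in a pocket. Origin at the centre of its underside. Leave it alone.
- spice_tower: Bystander: round steel spice tower of four tiers, 86 mm across, 216 mm high, origin at the centre of its underside.
- wood_bowl: Bystander: small wooden bowl, 110 mm across, 45 mm high, origin at the centre of its underside.
- scoop: Bystander: red plastic scoop lying on the table, 150 mm long, 30 mm high, origin under the middle of its box.
- tumbler: Bystander: glass tumbler, 72 mm across, 100 mm high, origin at the centre of its underside.
- oil_bottle: Bystander: green glass bottle, 60 mm across, 190 mm high, origin at the centre of its underside.
Mind the look-alikes: they are no part of the job. What is shaped like the tin_b but pink or red is not meant. What is shaped like the tin_a but purple or yellow is not meant.

How it is judged (in metres and radians):
At the end, for the whole second after the job is handed in: Both tipped tins stand lid up (within 0.05 rad), at rest, each down in a pocket: foot within about 2.5 mm of the pocket floor, within 6 mm of the row's line, square within 0.1 rad. The two standing jars are upright, moved under 8 mm; other things moved under 20 mm (angle between each of tin_a, tin_b's own z axis and vertical below 0.05 rad and height (world z) of tin_a between 0.0845 and 0.0895 m and x of tin_a in the frame of rack between -0.006 and 0.006 m and y of tin_a in the frame of rack between -0.16 and 0.16 m and (angle between the x axis of tin_a and the x axis of rack, either way round below 0.1 rad or angle between the x axis of tin_a and the y axis of rack, either way round below 0.1 rad) and linear speed of each of tin_a, tin_b below 0.02 m/s and height (world z) of tin_b between 0.0845 and 0.0895 m and x of tin_b in the frame of rack between -0.006 and 0.006 m and y of tin_b in the frame of rack between -0.16 and 0.16 m and (angle between the x axis of tin_b and the x axis of rack, either way round below 0.1 rad or angle between the x axis of tin_b and the y axis of rack, either way round below 0.1 rad) and distance of each of glass_jar, lidded_jar from where it was at the start of the episode below 0.008 m and angle between each of glass_jar, lidded_jar's own z axis and vertical below 0.08 rad and distance of each of spice_tower, wood_bowl, scoop, tumbler, oil_bottle from where it was at the start of the episode below 0.02 m); the robot touches nothing.
It fails at once if a tin is dropped or topples: faster than 0.45 m/s while the fingers do not touch it ((linear speed of tin_a above 0.45 m/s and contact force between the fingers and tin_a below 0.05 N) or (linear speed of tin_b above 0.45 m/s and contact force between the fingers and tin_b below 0.05 N)).
It fails at once if a standing jar is knocked: moved more than 15 mm or tipped (distance of any of glass_jar, lidded_jar from where it was at the start of the episode above 0.015 m or angle between any of glass_jar, lidded_jar's own z axis and vertical above 0.2 rad).
It fails at once if a thing around the rack is pushed more than 30 mm (distance of any of spice_tower, wood_bowl, scoop, tumbler, oil_bottle from where it was at the start of the episode above 0.03 m).
It also fails if it takes over 72 s, if anything falls off the work surface, if the arm or the gripper's body presses on something with over 40 N, if the wrist force passes 120 N, or if a joint passes its speed limit or range.

## Working session

There is one attempt and no reset: what is moved stays moved. The work goes in short steps, Python scripts to look and compute and a shell command to move; the robot and the scene stay as the last step left them, time stands still between calls to the robot, and variables do not carry over. Pictures are saved under pics/ and viewed, about 8 in all and at most 12, crops included, and the job is handed in when it is done.

```bash
mkdir -p pics; python3 - <<'E'
from cell import manip
import cv2,numpy as np
print(manip.observe())
ims=[]
for n in("side","top"):
    p,d=manip.capture(n);c=manip.calibration(n);print(n,{k:np.round(v,3).tolist() for k,v in c.items()})
    np.savez(f"{n}.npz",p=p,d=d,**c);cv2.imwrite(f"pics/{n}.png",p[:,:,::-1])
E
```

```text
{'clock': 0.0, 'joint_pos': array([ 9.99210105e-01,  2.59339956e-01,  1.53610187e+00, -5.07429988e-06,
        1.34803633e+00, -2.02791342e-01]), 'qvel': array([-0.00137168, -0.00050843, -0.00016583, -0.0010174 , -0.00013822,
       -0.00012665]), 'joint_efforts': array([-2.02730866e-03, -4.46039701e+01, -2.90569782e+01, -5.45295679e-04,
        1.22558390e-02, -2.26186557e-05]), 'eef_pos': array([198.01607781, 512.67253953, 303.06869335]), 'tcp_rot': array([ 0.58258629, -0.4001066 ,  0.58381387,  0.39958639]), 'contact_force': array([-0.17307914, -0.00221585,  0.48645695]), 'ft_torque': array([ 0.014559  , -0.02637189,  0.02728473]), 'gripper_width': 85.33940012247663}
side {'fx': 485.125, 'fy': 485.125, 'cx': 324.767, 'cy': 200.262, 'R': [[0.758, -0.652, -0.007], [-0.51, -0.587, -0.628], [0.405, 0.48, -0.778]], 't': [-449.988, 331.655, 1197.896]}
top {'fx': 499.678, 'fy': 499.678, 'cx': 318.064, 'cy': 203.406, 'R': [[-0.014, -1.0, -0.006], [-0.974, 0.015, -0.226], [0.227, 0.003, -0.974]], 't': [-2.441, 579.207, 1491.619]}
```

View pics/side.png

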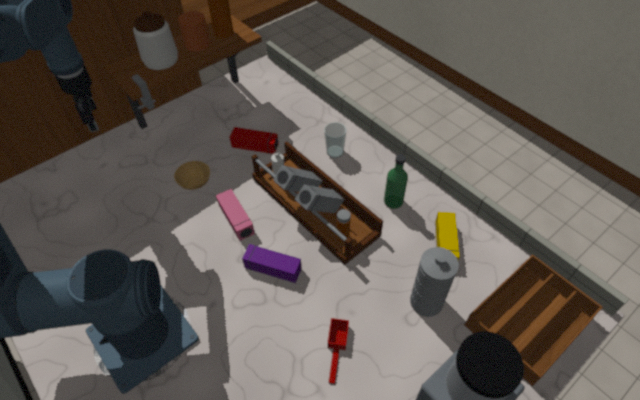

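View pics/top.png

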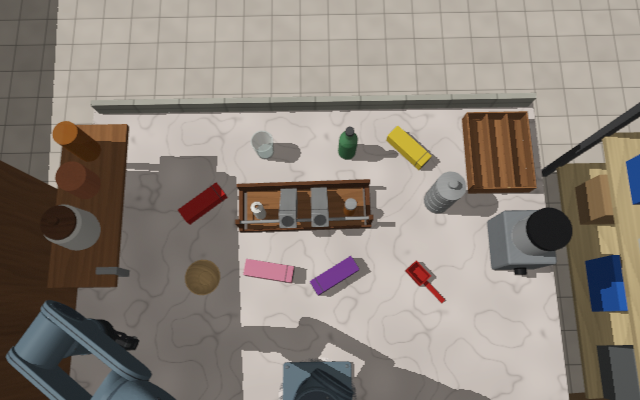

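The side view shows the rack around (315,200), with two grey tins leaning on the rail at (290,180) and (320,198). In the top view the tins are at (289,208) and (320,208). The white jar is at (256,210) and the steel-lidded jar at (351,204), so the tins are in the two middle bays.

```bash
cat > h.py <<'E'
import numpy as np,cv2
from cell import manip
def cloud(d,c):
    v,u=np.indices(d.shape);z=d.astype(float)
    P=np.stack([(u-c['cx'])/c['fx']*z,(v-c['cy'])/c['fy']*z,z],-1)-c['t']
    W=P@c['R'];W[d==0]=np.nan;return W
def ray(c,u,v,z):
    o=-c['R'].T@c['t'];r=c['R'].T@np.array([(u-c['cx'])/c['fx'],(v-c['cy'])/c['fy'],1])
    return o+r*(z-o[2])/r[2]
E
python3 - <<'E'
from h import *
c=np.load('top.npz');W=cloud(c['d'],c)
np.set_printoptions(suppress=True,precision=0)
for u in (250,257,289,300,305,320,335,351):
    print(u);print(np.c_[np.arange(178,234,3),W[178:234:3,u]].T)
for uv in((237,187),(370,180)): print(ray(c,*uv,75))
for uv in((240,226),(370,222)): print(ray(c,*uv,100))
q=cv2.resize(c['p'][165:245,220:390,::-1],None,fx=4.5,fy=4.5,interpolation=cv2.INTER_CUBIC);cv2.imwrite('pics/topc.png',q)
E
```

```text
250
[[178. 181. 184. 187. 190. 193. 196. 199. 202. 205. 208. 211. 214. 217.
  220. 223. 226. 229. 232.]
 [682. 675.  nan 635. 633. 627. 619. 609. 597. 588. 579. 568. 560. 548.
  540. 516. 519. 510. 503.]
 [211. 212.  nan 202. 206. 208. 209. 209. 207. 208. 208. 207. 208. 207.
  207. 197. 207. 207. 209.]
 [  7.  -4.  nan  68.  37.  22.  16.  16.  23.  21.  18.  21.  15.  22.
   17.  89.  21.  18.   1.]]
257
[[178. 181. 184. 187. 190. 193. 196. 199. 202. 205. 208. 211. 214. 217.
  220. 223. 226. 229. 232.]
 [684. 673. 641. 635. 635. 626. 617. 607. 576. 587. 552. 547. 543. 546.
  524. 516. 519. 508. 503.]
 [189. 189. 178. 180. 185. 185. 185. 185. 174. 185. 170. 173. 176. 183.
  175. 176. 184. 183. 186.]
 [ -3.   0.  80.  68.  30.  24.  22.  22. 111.  22. 137. 115.  92.  31.
   92.  87.  23.  26.   1.]]
289
[[178. 181. 184. 187. 190. 193. 196. 199. 202. 205. 208. 211. 214. 217.
  220. 223. 226. 229. 232.]
 [683. 671. 641. 638. 626. 612. 598. 586. 573. 561. 549. 537. 527. 519.
  511. 504. 497. 507. 502.]
 [ 84.  83.  79.  80.  80.  79.  78.  77.  76.  76.  75.  74.  73.  74.
   74.  75.  7
[... 1589 characters left out ...]
. -65. -65. -65.
  -62. -64. -64. -64. -64.]
 [ -4.  77.  63.  37.  21.  20.  18.  22.  21.  23.  16.  17.  14.  11.
   90.  18.  22.   2.  -5.]]
351
[[ 178.  181.  184.  187.  190.  193.  196.  199.  202.  205.  208.  211.
   214.  217.  220.  223.  226.  229.  232.]
 [ 681.  647.  643.  642.  634.  623.  614.  579.  572.  563.  552.  550.
   550.  529.  535.  525.  513.  508.  499.]
 [-121. -115. -116. -118. -118. -118. -118. -111. -111. -111. -110. -112.
  -115. -111. -116. -115. -114. -115. -116.]
 [  -9.   77.   56.   21.   16.   19.   14.  117.  109.  108.  114.   83.
    38.   94.   13.   14.   30.    5.   -3.]]
[634. 242.  75.]
[ 650. -175.   75.]
[505. 225. 100.]
[ 511. -167.  100.]
```

View pics/topc.png

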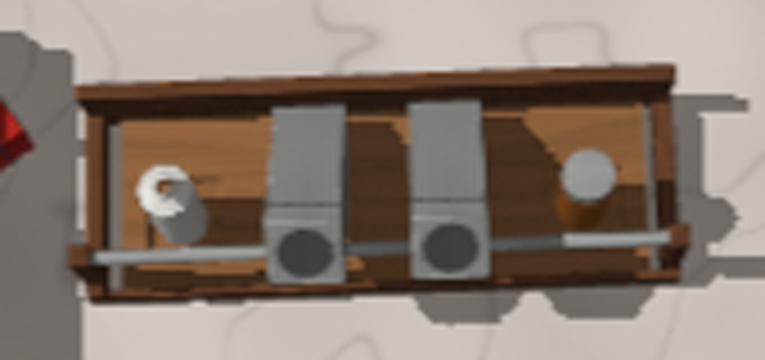

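The enlarged crop shows the posts at top pixels (239,222) and (371,218). The rail runs between them and the four bays line up, with the tins in bays 2 and 3. The rack is turned by about 0.03 rad.

```bash
cat >> h.py <<'E'
from scipy.spatial.transform import Rotation as Rn
def tool():
    s=manip.observe();q=s['tcp_rot'];return s['eef_pos'],Rn.from_quat(np.r_[q[1:],q[0]]).as_matrix(),s
def go(target,yaw=None):
    # shift in tool axes (m) to TCP target (mm), and turn (deg) so that tool z lies along rack +-y
    p,R,s=tool();print('tcp',p.round(1),'tool x',R[:,0].round(3),'z',R[:,2].round(3),'F',s['contact_force'].round(1),'w',round(s['gripper_width'],1),'t',s['clock'])
    print('shift m',(R.T@(np.array(target)-p)/1000).round(4))
    if yaw is not None:
        y=np.array([-np.sin(yaw),np.cos(yaw),0]); 
        a=np.degrees(np.arctan2(-(R[:,1]@y),R[:,2]@y));print('turn',a, 'or',a-180*np.sign(a))
E
python3 - <<'E'
from h import *
c=np.load('top.npz')
a=ray(c,238.9,222.1,100);b=ray(c,371.1,217.9,100);d=a-b;print(a,b,np.linalg.norm(d))
yaw=np.arctan2(-d[0],d[1]);print('yaw',yaw)
ex=np.array([np.cos(yaw),np.sin(yaw),0]);print('rack',(a+b)/2+40*ex)
go([560,29,400],yaw);p,R,s=tool();w=manip.calibration('wrist')
print('cam in tool',R.T@(-w['R'].T@w['t']-p),'axis',R.T@w['R'][2], w['fx'])
E
```

```text
[517.02686805 229.06222171 100.        ] [ 523.71885161 -171.15249493  100.        ] 400.27066099850856
yaw 0.016719425124768605
rack [560.36726917  29.62360924 100.        ]
tcp [198.1 512.7 303.2] tool x [-0.001 -0.001 -1.   ] z [ 0.361  0.933 -0.002] F [-0.7  0.1  0.1] w 85.4 t 0.1
shift m [-0.0965 -0.512  -0.3209]
turn -22.09004843650001 or 157.9099515635
cam in tool [-71.05871025  79.4013725   -0.12112578] axis [ 9.50410509e-01 -3.10997282e-01  7.44936056e-04] 340.5361026366352
```

```bash
R='[[-0.0065,-0.034,-0.0215,0],[-0.0065,-0.034,-0.0215,0],[-0.0065,-0.034,-0.0215,0],[-0.0065,-0.034,-0.0215,0],[-0.0065,-0.034,-0.0215,0]]'
python3 -m inch '[[-0.0065,-0.034,-0.0215,0],[-0.0065,-0.034,-0.0215,0],[-0.0065,-0.034,-0.0215,0],[-0.0065,-0.034,-0.0215,0],[-0.0065,-0.034,-0.0215,0]]'
python3 -m inch '[[-0.0065,-0.034,-0.0215,0],[-0.0065,-0.034,-0.0215,0],[-0.0065,-0.034,-0.0215,0],[-0.0065,-0.034,-0.0215,0],[-0.0065,-0.034,-0.0215,0]]'
python3 -m inch '[[-0.0065,-0.034,-0.0215,0],[-0.0065,-0.034,-0.0215,0],[-0.0065,-0.034,-0.0215,0],[-0.0065,-0.034,-0.0215,0],[-0.0065,-0.034,-0.0215,0]]'
python3 -m inch '[[0,0,0,-8],[0,0,0,-8],[0,0,0,-6],[0,0,0,0]]'
cat > look.py <<'E'
from h import *;import sys
c=manip.calibration('wrist');p,d=manip.capture('wrist');n=sys.argv[1]
np.savez(n+'.npz',p=p,d=d,**c);cv2.imwrite(f'pics/{n}.png',p[:,:,::-1])
E
python3 -c "
from h import *
go([560,29,400],0.02)"
python3 look.py w1
```

```text
clock: 0.6
eef_pos: [318.5, 350.0, 336.3]
tcp_rot: [0.583, -0.4, 0.583, 0.4]
contact_force: [0.3, 1.1, 0.3]
gripper_width: 85.2
clock: 1.1
eef_pos: [438.4, 188.4, 368.9]
tcp_rot: [0.583, -0.4, 0.583, 0.4]
contact_force: [0.5, 0.8, -0.2]
gripper_width: 85.3
clock: 1.6
eef_pos: [558.3, 26.9, 401.3]
tcp_rot: [0.583, -0.4, 0.583, 0.4]
contact_force: [0.6, 0.8, 0.5]
gripper_width: 85.5
clock: 2.0
eef_pos: [557.6, 28.2, 400.8]
tcp_rot: [0.496, -0.504, 0.496, 0.504]
contact_force: [0.3, -0.3, -0.3]
gripper_width: 85.4
tcp [557.6  28.2 400.8] tool x [-0.001  0.    -1.   ] z [-0.016  1.     0.   ] F [ 0.3 -0.3 -0.3] w 85.4 t 2.0
shift m [ 0.0008 -0.0024  0.0008]
turn -0.24993694705817857 or 179.7500630529418
```

View pics/w1.png

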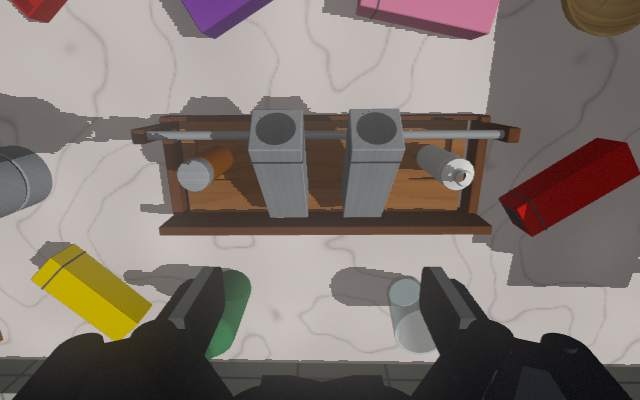

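The wrist view has the robot side up. The rail is at row 134, the posts at (138,134) and (511,134), the tin lids at (275,128) and (376,128), and the jars at (196,175) and (458,173). Next I fit the edges using depth and colour.

```bash
python3 - <<'E'
from h import *
c=np.load('w1.npz');W=cloud(c['d'],c);X,Y,Z=W[...,0],W[...,1],W[...,2]
np.set_printoptions(suppress=True,precision=1)
# bracket on posts, back board, tins
for n,m in dict(back=(abs(Z-75)<4)&(X>600)&(X<670)&(abs(Y-29)<230),
  posts=(abs(Z-100)<4)&(X>500)&(X<545)&(abs(Y-29)>190)&(abs(Y-29)<220),
  rail=(abs(Z-91)<5)&(X>500)&(X<545)&(abs(Y-29)<190)&(abs(Y-29)>75),
  cheek=(abs(Z-30)<5)&(X>500)&(X<640)&(abs(Y-29)<222)&(abs(Y-29)>195)).items():
    x,y=X[m],Y[m];k=np.polyfit(y,x,1);r=x-np.polyval(k,y)
    print(n,m.sum(),k,'x@29',np.polyval(k,29),'y',np.percentile(y,[1,50,99]),'res',np.percentile(r,[2,50,98]),'z',np.median(Z[m]))
# tins: grey, high
hsv=cv2.cvtColor(c['p'],cv2.COLOR_RGB2HSV)
for n,u0,u1 in(('t2',240,312),('t3',338,410)):
    m=np.zeros(Z.shape,bool);m[105:220,u0:u1]=1
    m&=(hsv[...,1]<60)&(Z>45)&(X>480)&(Z>100-0*X)
    P=W[m];print(n,m.sum(),P.min(0),P.max(0),'ymid',(np.percentile(P[:,1],1)+np.percentile(P[:,1],99))/2)
    for z in(105,115,125,135,145,155):
        q=P[abs(P[:,2]-z)<4];print(z,'x',np.percentile(q[:,0],[3,50,97]),'y',np.percentile(q[:,1],[1,99]),q[:,1].mean())
q=cv2.resize(c['p'][100:240,120:320,::-1],None,fx=4,fy=4,interpolation=cv2.INTER_CUBIC);cv2.imwrite('pics/w1c.png',q)
E
```

```text
back 3531 [ -0.  641.6] x@29 641.069967332052 y [-170.4   38.8  237.6] res [-27.    1.7   8.9] z 75.71802818657879
posts 423 [ -0. 524.] x@29 523.4196691915346 y [-177.5  226.8  240.3] res [-7.4 -0.   7.6] z 100.70093427509953
rail 1729 [ -0. 524.] x@29 523.5144223218691 y [-159.1  -54.2  216.9] res [-4.8 -0.2  4.7] z 93.67785170501158
cheek 1640 [ -0.  576.3] x@29 575.9187128898346 y [-176.9  229.1  241.6] res [-67.6  -0.1  60.5] z 30.821458532108934
t2 4530 [494.9 -41.5 100. ] [592.5  10.  163.1] ymid -15.320920911391514
105 x [527.9 586.1 590.9] y [-38.4  10. ] -11.34438901693638
115 x [544.3 576.2 580.7] y [-38.5   9.5] -12.023898816877685
125 x [495.  565.7 570.6] y [-39.3   9.3] -14.71034859281111
135 x [498.1 504.6 560.3] y [-40.2   9.3] -14.990056898794725
145 x [507.5 514.3 550.1] y [-40.4   9. ] -15.27392290582493
155 x [517.5 524.8 540.1] y [-40.    8.5] -15.648292955638771
t3 4576 [493.3  53.2 100. ] [590.8 105.  163. ] ymid 78.34839860064054
105 x [529.8 584.4 588.3] y [ 53.8 104. ] 76.361258677537
115 x [515.9 574.1 578.7] y [ 53.3 103.8] 75.28995139837748
125 x [493.6 563.3 568.8] y [ 53.4 103.2] 76.45946065473865
135 x [496.3 502.7 558.8] y [ 53.7 102.6] 77.00815785151472
145 x [505.7 512.5 548.4] y [ 53.8 102.8] 77.39151190725285
155 x [515.7 522.9 538.5] y [ 54.  102.9] 78.45227640858427
```

View pics/w1c.png

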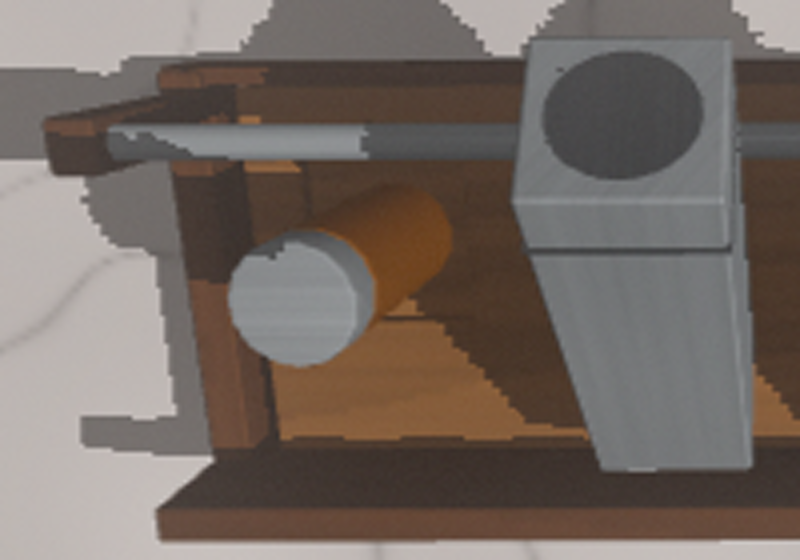

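The crop shows jar 1's pocket faintly. Its left edge is near crop x=303 and its far edge near row 318. The rail and back board are clear.

```bash
python3 - <<'E'
from h import *
c=np.load('w1.npz');W=cloud(c['d'],c);X,Y,Z=W[...,0],W[...,1],W[...,2]
m=(abs(Z-91)<5)&(X>500)&(X<545)&(abs(Y-29)<190)&(abs(Y-29)>75);print('rail slope',np.polyfit(Y[m],X[m],1))
m=(abs(Z-75)<3)&(X>638)&(X<670)&(abs(Y-29)<200);print('back slope',np.polyfit(Y[m],X[m],1))
s=[];g=cv2.cvtColor(c['p'],cv2.COLOR_RGB2GRAY).astype(float)
# end edges of cheek/posts
for sgn in(-1,1):
    m=(abs(Z-30)<5)&(X>550)&(X<630)&(abs(Y-31)<222)&(abs(Y-31)>198)&((Y-31)*sgn>0);k=np.polyfit(X[m],Y[m],1);print('cheek',sgn,k[0],np.polyval(k,563))
print('pocket left edge',ray(c,195.75,150,20),'rear edge',ray(c,223,179.5,20))
# intensity gradient along the board row through visible parts
for r in(138,141,170,190): print(r,g[r,165:215].astype(int),ray(c,195,r,20).round(1))
# both pockets 4 side mirrored
for r in(141,150,190,195): print(r,g[r,405:480].astype(int),ray(c,440,r,20).round(1))
q=cv2.resize(c['p'][120:215,300:480,::-1],None,fx=4.4,fy=4.4,interpolation=cv2.INTER_CUBIC);q=cv2.convertScaleAbs(q,alpha=1.7);cv2.imwrite('pics/w1d.png',q)
E
```

```text
rail slope [-1.74989049e-02  5.24021891e+02]
back slope [-1.36168504e-02  6.44695760e+02]
cheek -1 0.011259907190962815 -172.02808145190622
cheek 1 -0.00031303343973193776 235.17569974737734
pocket left edge [ 554.95385717 -139.01462786   20.        ] rear edge [ 594.77612448 -105.79631264   20.        ]
138 [ 81  83  83 127 132 132 132 132 131 132 131 133 132 131 133 132 132 131
 133 132 131 132 132 130 132 132 132 131 132 130 131 130 131 132 132 129
 130 129 129 131 131 130 130 130 129 130 128  88  77  75] [ 539.1 -138.4   20. ]
141 [ 83  82  81  80  80  79  81  84  72  74  71  71  70  59  55  56  97 101
 102 103 101 102 100 102 101 102  99  99 100  70  60  58  66  65  66  65
  64  64  64  65  64  62  63  63  63  62  63  62  63  64] [ 543.1 -138.8   20. ]
170 [109  97  81  82  83  80  81  65  59  60  61  57  90 131 137 138 137 138
 138 137 137 137 138 137 138 139 139 138 138 138 140 138 138 139 138 139
 139 139 139 139 140 147 128 115 114 113 112 111 108  88] [ 582.1 -142.7   20. ]
190 [110 111 111 109  89  80  80  82  80  84  82  80  81  84  82  73  71  71
  72  70  57  54  73 105
[... 749 characters left out ...]
42  48
  65  74  75] [549.8 185.6  20. ]
190 [106 106 106 104 104 104 105 104 105 104 104 105 106 106 104 105 105 106
 104 105 106 104 105 105 104 105 105 105 105 105 104 105 104 105 105 105
 105 104 105 105 106 105 106 104 105 104 106 105 109 114 130 128 116 108
 106 106  93  52  41  41  40  42  39  40  39  43  56  71  68  72  73  72
  73  73  72] [605.  192.5  20. ]
195 [102 103 101 103 101 102 102 103 101 104 103 102 102 104 102 103 103 102
 104 103 104 102 103 103 104 104 104 103 102 103 103 103 104 102 103 104
 103 102 104 103 102 104 102 104 102 103 103 104 103 105 105 105 104 104
 104 106  65  41  41  40  40  40  42  40  41  48  68  73  74  74  75  72
  73  72  83] [612.2 193.4  20. ]
```

View pics/w1d.png

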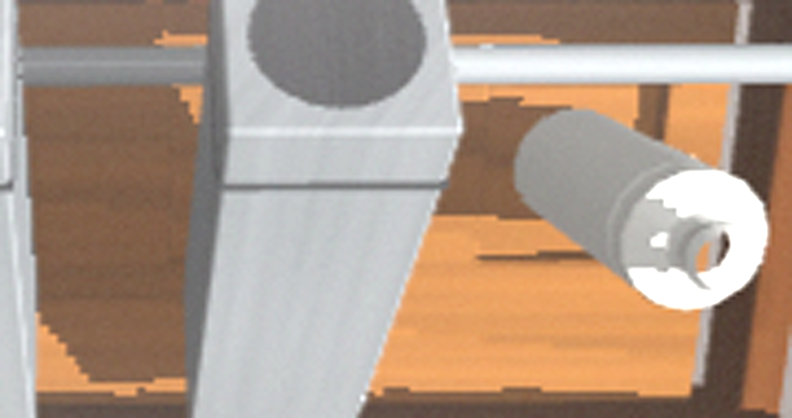

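```bash
python3 - <<'E'
from h import *
c=np.load('w1.npz')
for n,u,v in(('p4+y',451.2,141),('p4+y',450.5,150),('p1-y',194,141),('p4 -y rear corner',408,178),('p1 +y rear',230,179.5)): print(n,ray(c,u,v,20).round(1))
E
```

```text
p4+y [537.7 198.9  20. ]
p4+y [549.6 199.6  20. ]
p1-y [ 543.1 -140.1   20. ]
p4 -y rear corner [588.7 146.7  20. ]
p1 +y rear [594.6 -96.2  20. ]
```

Board centre is at about (563, 30) with yaw 0.016, which matches the tool's yaw. Tin 3 goes first, gripped at (530, 77.5) with TCP z 173.

```bash
python3 -m inch '[[0.02,0.01,0.02,0],[0.02,0.01,0.02,0],[0.03,0.007,0.009,0],[0.04,0,0,0],[0.04,0,0,0]]' 0.07 20 >/dev/null
python3 -m inch '[[0.03,0,0,0],[0.02,0,0,0],[0.012,0,0,0],[0.008,0,0,0],[0,0,0,0]]'
python3 -c "
from h import *
go([530.4,77.5,173],0.016)"
```

```text
clock: 3.05
eef_pos: [529.8, 77.0, 180.9]
tcp_rot: [0.496, -0.503, 0.497, 0.504]
contact_force: [0.5, 0.7, 0.6]
gripper_width: 70.0
tcp [529.8  77.  180.9] tool x [-0.001  0.    -1.   ] z [-0.014  1.     0.   ] F [0.5 0.7 0.6] w 70.0 t 3.05
shift m [ 0.0079 -0.0006  0.0005]
turn -0.092767853602413 or 179.90723214639758
```

```bash
python3 -m inch '[[0.007,0,0,0],[0,0,0,0]]' >/dev/null
python3 -m inch '[[0,0,0,0],[0,0,0,0],[0,0,0,0],[0,0,0,0],[0,0,0,0]]' 0.03 25
python3 -m inch '[[0,0,0,0],[0,0,0,0],[0,0,0,0],[0,0,0,0],[0,0,0,0]]'
```

```text
clock: 3.75
eef_pos: [530.3, 76.9, 175.0]
tcp_rot: [-0.496, 0.504, -0.496, -0.503]
contact_force: [-0.2, -0.1, 4.0]
gripper_width: 49.8
clock: 4.25
eef_pos: [530.3, 77.0, 174.9]
tcp_rot: [-0.496, 0.504, -0.496, -0.503]
contact_force: [-0.3, 0.0, 5.2]
gripper_width: 49.9
```

```bash
python3 -m inch '[[-0.002,-0.005,0,0],[-0.005,-0.0066,0,0],[-0.005,-0.0066,0,0],[-0.0035,-0.008,0,0],[-0.0035,-0.008,0,0]]'
python3 -m inch '[[-0.0015,-0.009,0,0],[-0.0015,-0.009,0,0],[0,-0.008,0,0],[0,-0.0077,0,0],[0,0,0,0]]'
python3 look.py w2
```

```text
clock: 4.75
eef_pos: [562.1, 77.8, 192.2]
tcp_rot: [0.494, -0.502, 0.498, 0.506]
contact_force: [-5.5, -0.2, 0.5]
gripper_width: 49.6
clock: 5.25
eef_pos: [597.1, 78.1, 194.9]
tcp_rot: [0.495, -0.503, 0.497, 0.505]
contact_force: [-2.6, -0.0, -2.6]
gripper_width: 49.7
```

View pics/w2.png

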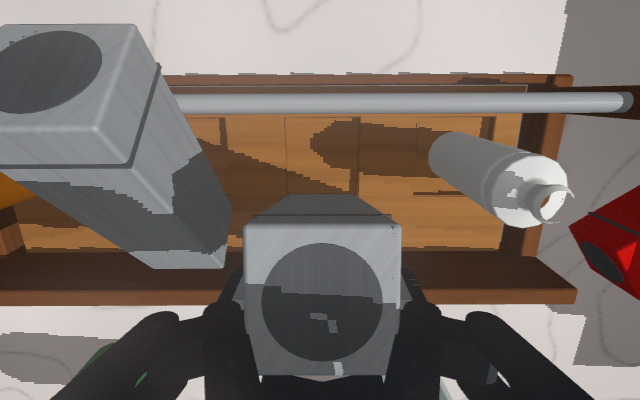

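The tin is nearly upright in the grip, with its lid at (320,300). Pocket 3 is in view, with side edges near columns 285 and 358. Next I measure the lid tilt and the pocket edges.

```bash
cat > lid.py <<'E'
from h import *;import sys
c=np.load(sys.argv[1]+'.npz');W=cloud(c['d'],c);a,b,e,f=map(int,sys.argv[2:6])
P=W[a:b,e:f].reshape(-1,3);P=P[~np.isnan(P[:,2])];m=np.median(P[:,2]);P=P[abs(P[:,2]-m)<8]
A=np.c_[P[:,:2]-P[:,:2].mean(0),np.ones(len(P))];k=np.linalg.lstsq(A,P[:,2],rcond=None)[0];r=P[:,2]-A@k
k=np.linalg.lstsq(A[abs(r)<3],P[abs(r)<3,2],rcond=None)[0]
print('lid centre',P.mean(0).round(1),'slope dz/dx,dz/dy deg',np.degrees(k[:2]).round(2))
E
python3 lid.py w2 245 350 265 380
python3 - <<'E'
from h import *
c=np.load('w2.npz');g=cv2.cvtColor(c['p'],cv2.COLOR_RGB2GRAY).astype(int)
for r in(122,140,150,165,175,185):
    print(r,'L',g[r,278:294],'R',g[r,350:368],ray(c,285,r,20).round(1),ray(c,359,r,20).round(1))
W=cloud(c['d'],c)
for r in(127,150,170): print(r,np.median(W[r-4:r+5,276:283,2]),np.median(W[r-4:r+5,300:345,2]),np.median(W[r-4:r+5,365:372,2]))
for u in(320,340): print(u,g[108:125,u],ray(c,u,118,20).round(1))
E
```

```text
lid centre [578.6  77.7 174.4] slope dz/dx,dz/dy deg [13.08  0.27]
122 L [121 122 122 122 124 118 105 116 122 124 124 124 121 124 124 123] R [ 76  78  76  77  76  75  76  75  70  72  92 118 123 122 122 122 121 122] [538.   51.2  20. ] [537.2 103.5  20. ]
140 L [115 116 117 116 115 121 116 100 113 116 115 116 118 117 117 116] R [72 72 71 73 70 73 70 68 60 65 66 70 70 71 70 71 71 71] [550.6  51.   20. ] [549.8 104.1  20. ]
150 L [119 118 118 117 120 115 125 105 106 111 112 111 113 112 113 111] R [67 65 65 66 66 67 65 62 60 62 67 68 70 68 69 69 67 69] [557.8  50.9  20. ] [557.  104.4  20. ]
165 L [113 113 113 114 112 112 112 119 101 117 119 120 118 118 118 119] R [70 69 69 69 70 71 70 60 63 64 69 67 69 68 70 69 68 69] [568.8  50.7  20. ] [568. 105.  20.]
175 L [69 69 69 69 69 69 70 65 58 62 66 66 66 66 65 67] R [ 77  66  69  68  68  68  65  67  73 101 113 113 113 114 114 114 113 114] [576.3  50.6  20. ] [575.5 105.4  20. ]
185 L [67 69 68 68 69 71 68 70 63 63 67 69 68 69 69 69] R [ 71  69  70  71  70  68  65  76  75 117 121 121 122 121 120 123 122 123] [584.   50.4  20. ] [583.1 105.7  20. ]
127 20.982563253996364 nan nan
150 nan nan 20.99834003115921
170 21.1105217821195 nan 20.95249350755777
320 [162 154 148 142 133 116 125 125 121 103 120 124 126 124 122 120 122] [534.9  75.9  20. ]
340 [160 154 148 140 129 122 124 124 117 100 127 125 124  78  75  76  76] [534.6  90.   20. ]
```

Lid still leans 13°. Pocket 3's centre is measured at about (563, 78.1), and TCP y is already 78.1. I keep pushing the tin up.

```bash
python3 -m inch '[[0,-0.006,0,0],[0,-0.006,0,0],[0,-0.006,0,0],[0,0,0,0]]'
python3 look.py w3; python3 lid.py w3 245 350 265 380
```

```text
clock: 5.7
eef_pos: [615.4, 78.3, 195.7]
tcp_rot: [0.496, -0.503, 0.497, 0.504]
contact_force: [-4.0, -0.2, -3.0]
gripper_width: 50.0
lid centre [596.1  77.9 176.8] slope dz/dx,dz/dy deg [5.74 0.12]
```

```bash
python3 -m inch '[[0,-0.006,0,0],[0,-0.007,0,0],[0,0,0,0]]'
python3 look.py w4; python3 lid.py w4 245 350 265 380
```

```text
clock: 6.05
eef_pos: [629.1, 78.5, 196.2]
tcp_rot: [-0.496, 0.504, -0.496, -0.504]
contact_force: [-2.7, -0.1, -2.3]
gripper_width: 50.0
lid centre [609.1  78.  178.3] slope dz/dx,dz/dy deg [0.37 0.11]
```

```bash
cat > ext.py <<'E'
from h import *;import sys
c=np.load(sys.argv[1]+'.npz');W=cloud(c['d'],c);z=float(sys.argv[2]);T=tool()[0];print('tcp',T.round(1))
m=(abs(W[...,2]-z)<5)&(abs(W[...,1]-T[1])<35)&(abs(W[...,0]-T[0])<70);P=W[m];print(m.sum(),'lid x',np.percentile(P[:,0],[1,99]).round(1),'y',np.percentile(P[:,1],[1,99]).round(1))
E
python3 ext.py w4 178
```

```text
tcp [628.9  78.4 196.2]
23837 lid x [587.7 636.1] y [ 46.6 110.2]
```

View pics/w4.png

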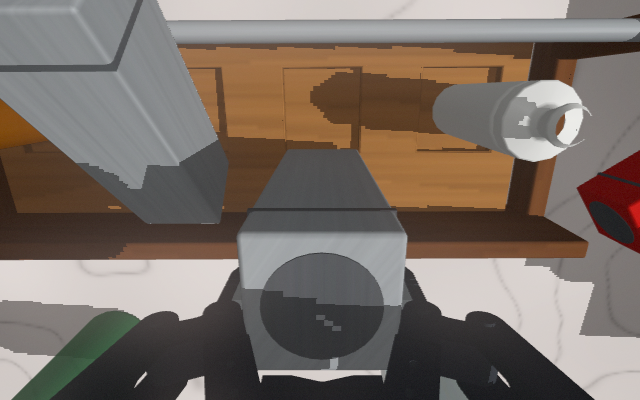

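The tin stands upright against the back board. The lid's front edge puts its centre at x≈612.5, so it has to move about 50 mm towards the robot and then down into pocket 3 (columns 284–360).

```bash
python3 -m inch '[[-0.002,0.006,0.0005,0],[0,0.015,0,0],[0,0.015,0,0],[0,0.0137,0,0],[0,0,0,0]]' - 40
python3 look.py w5; python3 lid.py w5 245 350 265 380; python3 ext.py w5 180
python3 - <<'E'
from h import *
c=np.load('w4.npz');g=cv2.cvtColor(c['p'],cv2.COLOR_RGB2GRAY).astype(int)
for r in(75,100,130,145):
    print(r,'L',g[r,278:294],'R',g[r,350:368],ray(c,285,r,20).round(1),ray(c,359,r,20).round(1))
print(g[60:80,295],g[60:80,345],ray(c,295,68,20),'rear',g[140:158,285:290].mean(1).astype(int))
E
```

```text
clock: 6.6
eef_pos: [577.7, 78.4, 198.8]
tcp_rot: [-0.496, 0.504, -0.496, -0.504]
contact_force: [0.2, -0.5, -3.1]
gripper_width: 50.0
lid centre [557.8  77.9 180.9] slope dz/dx,dz/dy deg [0.53 0.08]
tcp [579.   78.2 199.1]
23969 lid x [536.3 584.7] y [ 46.3 110. ]
75 L [121 121 120 125 118 103 107 119 122 122 122 121 121 121 121 121] R [73 74 74 74 75 73 73 72 74 74 65 67 71 74 75 76 73 73] [539.7  52.   20. ] [538.9 102.4  20. ]
100 L [117 116 117 116 118 116 101 114 117 117 116 116 117 116 116 117] R [68 67 68 67 66 67 67 69 67 61 62 60 62 66 66 67 66 66] [556.   51.7  20. ] [555.2 103.2  20. ]
130 L [118 118 120 120 120 115 125 105  98 109 113 111 112 112 112 111] R [117  77  66  66  67  66  66  65  59  76  68 108 113 112 115 114 114 114] [576.5  51.4  20. ] [575.7 104.2  20. ]
145 L [69 68 67 70 67 68 65 60 58 68 71 70 68 69 68 70] R [ 81  69  70  69  69  69  66  70  59  83  94 117 121 122 121 120 121 121] [587.2  51.2  20. ] [586.4 104.7  20. ]
[124 125 127 126 125 122 121 107  95 123 123 124 125 123 122 122 120 122
 121 122] [127 127 127 124 125 122 102  79  97 127 126 124  77  75  76  75  76  73
  77  75] [535.14363606  58.86953408  20.        ] rear [77 73 66 66 64 65 65 65 64 67 71 74 75 77 79 78 79 79]
```

```bash
python3 -m inch '[[0.005,-0.0015,0,0],[0.004,0,0,0],[0,0,0,0]]'
python3 -m inch '[[0.004,0,0,0],[0.003,0,0,0],[0,0,0,0]]'
```

```text
clock: 6.95
eef_pos: [580.8, 78.2, 188.4]
tcp_rot: [0.496, -0.503, 0.497, 0.504]
contact_force: [-0.6, -0.4, -3.4]
gripper_width: 49.6
clock: 7.25
eef_pos: [580.5, 78.2, 181.8]
tcp_rot: [0.496, -0.504, 0.496, 0.504]
contact_force: [0.2, -0.6, -3.3]
gripper_width: 49.4
```

```bash
python3 -m inch '[[0.001,0,0,0],[0.001,0,0,0],[0,0,0,0]]'
python3 -m inch '[[0.001,0,0,0],[0.001,0,0,0],[0,0,0,0]]'
```

```text
clock: 7.55
eef_pos: [580.8, 78.3, 181.4]
tcp_rot: [-0.496, 0.504, -0.496, -0.504]
contact_force: [-0.7, -0.3, 4.0]
gripper_width: 49.4
clock: 7.85
eef_pos: [581.1, 78.3, 181.3]
tcp_rot: [-0.497, 0.505, -0.496, -0.503]
contact_force: [-4.3, 0.4, 16.3]
gripper_width: 49.2
```

```bash
python3 -m inch '[[-0.002,0,0,0],[0,0,0,0]]'
python3 look.py w6; python3 lid.py w6 245 350 265 380; python3 ext.py w6 162
```

```text
clock: 8.05
eef_pos: [581.1, 78.3, 181.4]
tcp_rot: [-0.497, 0.504, -0.496, -0.503]
contact_force: [-3.5, -0.4, 8.6]
gripper_width: 49.7
lid centre [561.1  77.8 163.6] slope dz/dx,dz/dy deg [0.27 0.07]
tcp [581.1  78.3 181.3]
23985 lid x [539.8 588.2] y [ 46.5 109.9]
```

Tin 3 is home: lid at z≈163, level, and pressed on the floor at 16 N. Now I release it.

```bash
python3 -m inch '[[0,0,0,0],[0,0,0,0],[0,0,0,0],[0,0,0,0],[0,0,0,0]]' 0.066
python3 -m inch '[[-0.01,0,0,0],[-0.02,0,0,0],[-0.03,0,0,0],[-0.03,0,0,0],[0,0,0,0]]'
python3 look.py w7; python3 - <<'E'
from h import *
c=np.load('w7.npz');W=cloud(c['d'],c);m=(W[...,2]>157)&(W[...,2]<168)&(abs(W[...,1]-78)<40)&(W[...,0]>530)
P=W[m];k=np.linalg.lstsq(np.c_[P[:,:2]-P[:,:2].mean(0),np.ones(len(P))],P[:,2],rcond=None)[0]
print(P.shape,'x',np.percentile(P[:,0],[1,99]),'y',np.percentile(P[:,1],[1,99]),'z',k[2],'slopes rad',k[:2])
go([530.4,-16.5,174],0.016)
E
```

```text
clock: 8.6
eef_pos: [580.6, 78.2, 180.2]
tcp_rot: [0.496, -0.504, 0.496, 0.504]
contact_force: [0.2, 0.3, 0.3]
gripper_width: 66.2
clock: 9.1
eef_pos: [582.8, 78.2, 276.1]
tcp_rot: [-0.498, 0.506, -0.494, -0.501]
contact_force: [0.2, 0.2, 0.6]
gripper_width: 65.8
(7284, 3) x [539.96183455 588.561053  ] y [ 53.43914935 102.07270581] z 163.17680488197846 slopes rad [0.01167156 0.0015147 ]
tcp [581.9  78.2 273.7] tool x [ 0.006 -0.    -1.   ] z [-0.015  1.    -0.   ] F [ 0.3  0.4 -0.2] w 65.8 t 9.15
shift m [ 0.0994  0.0535 -0.0938]
turn -0.04153422821427138 or 179.95846577178574
```

```bash
python3 -m inch '[[0,0.015,-0.024,0],[0,0.015,-0.024,0],[0,0.015,-0.024,0],[0.01,0.011,-0.022,0],[0.02,0,0,0]]' 0.07 25 >/dev/null
python3 -m inch '[[0.03,0,0,0],[0.02,0,0,0],[0.012,0,0,0],[0.005,0,0,0],[0,0,0,0]]'
python3 -c "
from h import *
go([525,-16,172],0.016)"
```

```text
clock: 10.15
eef_pos: [525.9, -16.5, 172.9]
tcp_rot: [0.496, -0.503, 0.496, 0.504]
contact_force: [-1.0, -0.7, 0.3]
gripper_width: 69.7
tcp [525.9 -16.5 172.9] tool x [-0.001  0.    -1.   ] z [-0.015  1.     0.   ] F [-1.  -0.7  0.3] w 69.7 t 10.15
shift m [0.0009 0.0009 0.0005]
turn -0.036849262546248714 or 179.96315073745376
```

```bash
python3 -m inch '[[0,0,0,0],[0,0,0,0],[0,0,0,0],[0,0,0,0],[0,0,0,0]]' 0.03 25
python3 -m inch '[[0,0,0,0],[0,0,0,0],[-0.002,-0.005,0,0],[-0.005,-0.0066,0,0],[-0.005,-0.0066,0,0]]'
python3 -m inch '[[-0.0035,-0.008,0,0],[-0.0035,-0.008,0,0],[-0.0015,-0.009,0,0],[-0.0015,-0.009,0,0],[0,-0.008,0,0]]'
python3 -m inch '[[0,-0.0077,0,0],[0,-0.006,0,0],[0,-0.006,0,0],[0,-0.006,0,0],[0,0,0,0]]'
python3 look.py w8; python3 lid.py w8 245 350 265 380;python3 ext.py w8 176
```

```text
clock: 10.65
eef_pos: [526.8, -16.7, 174.3]
tcp_rot: [-0.497, 0.504, -0.496, -0.503]
contact_force: [0.7, 0.4, 4.7]
gripper_width: 49.5
clock: 11.15
eef_pos: [540.5, -15.7, 184.0]
tcp_rot: [0.493, -0.501, 0.499, 0.507]
contact_force: [-12.9, 0.3, 6.7]
gripper_width: 49.4
clock: 11.65
eef_pos: [584.4, -15.4, 194.4]
tcp_rot: [0.494, -0.502, 0.498, 0.506]
contact_force: [-6.4, 0.8, -0.7]
gripper_width: 49.9
clock: 12.15
eef_pos: [611.0, -15.1, 194.0]
tcp_rot: [0.495, -0.502, 0.497, 0.505]
contact_force: [-3.1, 0.3, -2.1]
gripper_width: 49.8
lid centre [591.8 -15.5 174.7] slope dz/dx,dz/dy deg [8.19 0.22]
tcp [610.9 -15.2 194. ]
23166 lid x [570.8 617.5] y [-47.2  16.6]
```

```bash
python3 -m inch '[[-0.001,-0.007,0,0],[0,-0.007,0,0],[0,-0.006,0,0],[0,0,0,0]]'
python3 look.py w9; python3 lid.py w9 245 350 265 380;python3 ext.py w9 177
python3 - <<'E'
from h import *
c=np.load('w9.npz');g=cv2.cvtColor(c['p'],cv2.COLOR_RGB2GRAY).astype(int)
for r in(85,100,125,140):
    print(r,'L',g[r,274:294],'R',g[r,350:370],ray(c,285,r,20).round(1),ray(c,359,r,20).round(1))
print(g[60:84,298],g[60:84,340],ray(c,298,70,20))
cv2.imwrite('pics/w9c.png',cv2.resize(c['p'][40:240,180:460,::-1],None,fx=2.8,fy=2.8))
E
```

```text
clock: 12.6
eef_pos: [632.3, -14.9, 196.1]
tcp_rot: [0.496, -0.504, 0.496, 0.504]
contact_force: [-2.5, -0.0, -2.4]
gripper_width: 50.2
lid centre [612.2 -15.4 178.5] slope dz/dx,dz/dy deg [-0.31  0.15]
tcp [632.2 -14.9 196.1]
24143 lid x [590.7 639.4] y [-46.8  16.7]
85 L [69 68 69 66 67 66 61 57 64 69 70 70 72 71 71 72 70 70 71 69] R [70 68 71 70 69 70 70 66 60 61 66 67 67 67 67 67 67 66 65 65] [549.3 -41.5  20. ] [548.5   9.3  20. ]
100 L [69 70 70 68 69 68 66 63 58 64 61 65 66 66 64 63 64 65 65 62] R [63 63 62 65 64 64 62 56 61 63 68 68 67 67 69 69 69 69 69 70] [559.2 -41.6  20. ] [558.4   9.8  20. ]
125 L [63 62 63 63 65 62 61 61 58 53 61 62 65 64 64 63 64 63 62 63] R [61 62 63 61 61 62 53 60 64 68 69 69 69 67 69 68 68 67 67 68] [576.2 -41.9  20. ] [575.4  10.6  20. ]
140 L [66 63 68 65 66 66 67 66 63 58 58 65 66 67 65 66 64 66 65 66] R [79 67 68 69 66 66 56 61 63 66 66 66 65 64 67 64 67 68 67 66] [586.8 -42.1  20. ] [586.   11.2  20. ]
[74 72 71 71 67 64 67 72 72 72 70 70 69 69 70 69 70 71 74 71 73 70 71 70] [76 72 75 73 66 65 70 73 71 69 71 72 73 72 72 72 73 70 72 70 71 70 70 70] [539.57095278 -32.49155367  20.        ]
```

View pics/w9c.png

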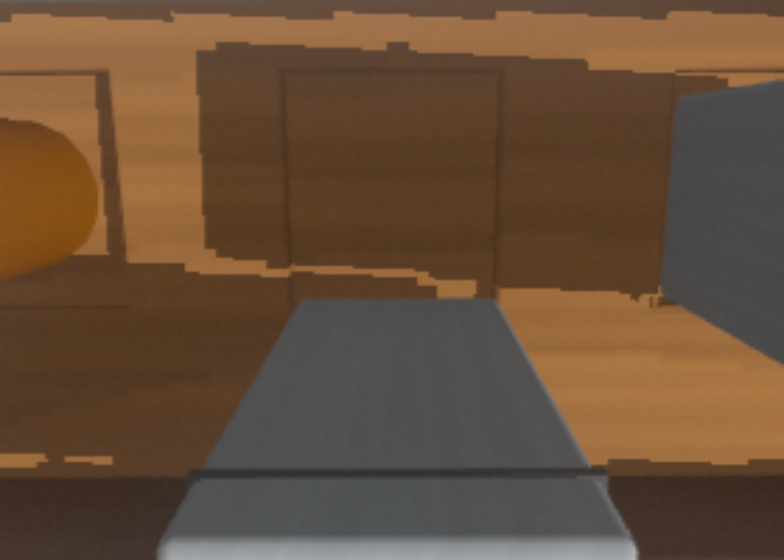

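Tin 2 is upright. The crop shows pocket 2's rim, with columns 281–358 and front row 65 in the full picture. That puts its centre at about (564.7, -17.2), so I move -51 mm in x and about -1 mm in y.

```bash
python3 -m inch '[[-0.002,0.006,-0.0005,0],[0,0.015,-0.0006,0],[0,0.015,0,0],[0,0.015,0,0],[0,0,0,0]]' - 40
python3 look.py w10; python3 lid.py w10 245 350 265 380; python3 ext.py w10 180
```

```text
clock: 13.15
eef_pos: [579.7, -16.9, 198.8]
tcp_rot: [-0.496, 0.504, -0.496, -0.503]
contact_force: [-0.1, -0.0, -3.3]
gripper_width: 49.8
lid centre [559.7 -17.3 181.1] slope dz/dx,dz/dy deg [0.07 0.07]
tcp [580.9 -17.  199.1]
23984 lid x [538.  586.3] y [-48.9  14.7]
```

```bash
python3 -m inch '[[0.005,-0.0015,0,0],[0.004,0,0,0],[0,0,0,0]]'
python3 -m inch '[[0.004,0,0,0],[0.003,0,0,0],[0,0,0,0]]'
python3 -m inch '[[0.001,0,0,0],[0.001,0,0,0],[0,0,0,0]]'
```

```text
clock: 13.5
eef_pos: [582.6, -16.8, 188.4]
tcp_rot: [0.496, -0.503, 0.496, 0.504]
contact_force: [-1.0, -0.2, -3.3]
gripper_width: 49.7
clock: 13.8
eef_pos: [582.3, -16.8, 181.7]
tcp_rot: [0.496, -0.503, 0.496, 0.504]
contact_force: [0.4, 0.1, -3.0]
gripper_width: 49.8
clock: 14.1
eef_pos: [582.7, -16.8, 181.4]
tcp_rot: [-0.496, 0.504, -0.496, -0.504]
contact_force: [-2.0, 1.0, 3.4]
gripper_width: 49.8
```

Bottomed at the same depth (181.4). A short press, then release.

```bash
python3 -m inch '[[0.001,0,0,0],[0.001,0,0,0],[0,0,0,0],[-0.002,0,0,0],[0,0,0,0]]'
python3 look.py w11; python3 lid.py w11 245 350 265 380
python3 -m inch '[[0,0,0,0],[0,0,0,0],[0,0,0,0],[0,0,0,0],[0,0,0,0]]' 0.066 >/dev/null
python3 -m inch '[[-0.01,0,0,0],[-0.02,0,0,0],[-0.03,0,0,0],[-0.03,0,0,0],[-0.04,0,0,0]]'
python3 -m inch '[[-0.04,0,0,0],[-0.03,0,0,0],[0,0,0,0]]'
python3 look.py w12; python3 - <<'E'
from h import *
c=np.load('w12.npz');W=cloud(c['d'],c)
for y in(78,-17):
    m=(W[...,2]>157)&(W[...,2]<168)&(abs(W[...,1]-y)<40)&(W[...,0]>530)&(W[...,0]<600)
    P=W[m];k=np.linalg.lstsq(np.c_[P[:,:2]-P[:,:2].mean(0),np.ones(len(P))],P[:,2],rcond=None)[0]
    r=cv2.minAreaRect(P[:,:2].astype(np.float32));print('minrect',np.round(r[0],1),np.round(r[1],1),r[2],'z',k[2].round(1),'slopes rad',k[:2].round(3))
E
```

```text
clock: 14.6
eef_pos: [583.0, -16.9, 181.4]
tcp_rot: [-0.497, 0.504, -0.496, -0.503]
contact_force: [-2.1, 0.5, 7.0]
gripper_width: 49.7
lid centre [562.9 -17.4 163.7] slope dz/dx,dz/dy deg [-0.1   0.12]
clock: 15.65
eef_pos: [581.8, -16.7, 311.1]
tcp_rot: [0.496, -0.503, 0.497, 0.504]
contact_force: [-0.4, -1.0, -0.8]
gripper_width: 65.6
clock: 15.95
eef_pos: [583.8, -17.1, 386.9]
tcp_rot: [-0.498, 0.507, -0.494, -0.501]
contact_force: [0.2, -0.4, 1.3]
gripper_width: 66.3
minrect [564.6  77.6] [49.7 50.1] 1.1253713369369507 z 163.2 slopes rad [0.011 0.013]
minrect [565.3 -17.5] [49.8 50. ] 1.2027424573898315 z 163.2 slopes rad [0.009 0.001]
```

View pics/w12.png

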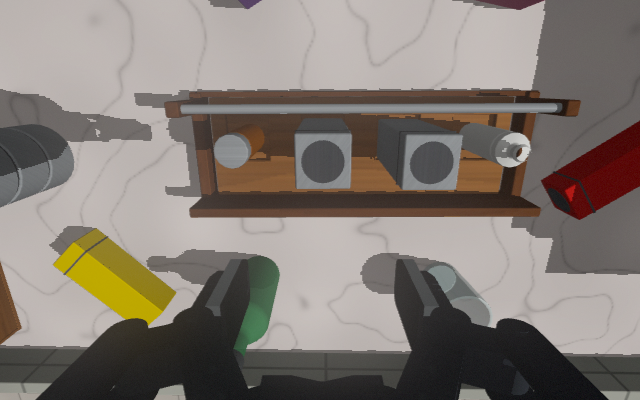

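Both tins stand upright in pockets 2 and 3, with lids at (323,161) and (431,162), level and square. The jars are standing and the arm is clear, so I hand in.

```bash
python3 -c "
from cell import manip
print(manip.finish_job())"
```

```text
the job is handed in; nothing more can be done
None
```

Both tins are upright again, each in the pocket it had tipped out of (bays 2 and 3), and the job was handed in after about 16 s of the 72 s allowed. I gripped each tin lightly by its sides and swung it up against the back board. I then moved it over its pocket, whose rim I had measured with the wrist camera, lowered it to the floor by feel and let go.

My last checks, from the wrist camera after release:

| Check | Bay 3 tin | Bay 2 tin |
|---|---|---|
| Lid height (expected 162 mm; camera good to about 2 mm) | 163.2 mm | 163.2 mm |
| Largest lid slope (limit 0.05 rad) | 0.013 rad | 0.009 rad |
| Turn, against the rack's 0.016 rad | about 0.02 rad | about 0.02 rad |
| Distance from the pocket row line (limit 6 mm) | about 1–2 mm | about 1 mm |

- **Seating:** Both tins bottomed at the same tool height, 181.4 mm. Neither met resistance at the rim, so I took both as fully down. They stand 95.1 mm apart, which matches the pocket spacing.
- **Jars and bystanders:** Both jars looked upright and in place in the last picture. I did not measure how far they or the things around the rack had moved, but the arm never came near them.
- **Disagreement:** One rim corner I read off the first close-up was about 10 mm out, probably hidden by the glass jar, so I left it out. None of my other checks failed.

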